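# Spring open the parts box and tip the basing bits in

### The job

Press the thumb lever of the parts box's spring clip latch right down to its stop and let it spring back, so that the lid pops up. Then pick up the white beaker, tip all six metal barrels and crates out of it into the box, and stand the empty beaker upright on the bare desk beside the box, leaving the lid open. Don't disturb the goblins.

Things in the scene. Friction and masses are not known exactly. Their poses are not given: they have to be found in the camera images.
- partsbox: The blue plastic parts box, 150 mm (its x) by 210 mm (its y) by 60 mm high without the lid, walls and floor 3 mm, one undivided compartment, held fast to the desk. Origin: centre of its underside on the desk; z up; the latch is in the middle of its -x side, the lid hinge runs along the top of its +x side. It stands left or right of the middle of the desk.
- lid (a joint): Angle of the box's clear, blue-edged lid, 5 mm thick, in rad: 0 shut, 2.0 wide open (leaning back past upright beyond the +x side, its edge then about 200 mm above the desk). A light hinge spring opens it by itself in about a second once the latch lets go and holds it open.
- latch (a joint): Angle of the box's steel spring clip latch, rad: 0 at rest, 0.45 at its stop. It rocks on a pin 86.5 mm to -x of the box's centre, 38 mm above the desk: an upright leaf with a nose hooked over the lid's lip, and a thumb lever standing out to -x. Pressed down, it frees the lid at about 0.25 rad, over half way. A spring returns it; pressing on the pad takes about 2 N at first, 5 N at the stop.
- latch_pad (a point): Point to press on top of the latch's thumb lever, in the middle of its width, about 122 mm to -x of the box's centre and 47 mm above the desk at rest. It moves with the lever and sinks about 16 mm to the stop. The lever plate is 46 mm long, 40 mm wide, 3 mm thick and slopes up away from the box by 0.22 rad at rest.
- beaker: White plastic beaker, 75 mm high, slightly conical: outside diameter 50 mm at the foot, 62 mm at the rim (57 mm at 45 mm up), wall 2.5 mm, floor 4 mm, about 60 g, smooth inside: the six castings in it slide out when it is tipped about 20 degrees past level. Stands upright on the desk on the other side from the box. Origin: centre of its underside; z up through its mouth.
- beaker_rim (a point): Centre of the beaker's mouth, 75 mm above its underside.
- barrel1: Cast white-metal barrel, 16 mm across, 18 mm long, 14 g, one of three. Origin: centre of one flat end; z along the barrel.
- barrel1_mid (a point): Centre of barrel1.
- barrel2: Cast white-metal barrel, 16 mm across, 18 mm long, 14 g, one of three. Origin: centre of one flat end; z along the barrel.
- barrel2_mid (a point): Centre of barrel2.
- barrel3: Cast white-metal barrel, 16 mm across, 18 mm long, 14 g, one of three. Origin: centre of one flat end; z along the barrel.
- barrel3_mid (a point): Centre of barrel3.
- crate1: Cast white-metal crate, a 14.5 mm cube, 14 g, one of three. Origin: centre of its underside as built; z up as built.
- crate1_mid (a point): Centre of crate1.
- crate2: Cast white-metal crate, a 14.5 mm cube, 14 g, one of three. Origin: centre of its underside as built; z up as built.
- crate2_mid (a point): Centre of crate2.
- crate3: Cast white-metal crate, a 14.5 mm cube, 14 g, one of three. Origin: centre of its underside as built; z up as built.
- crate3_mid (a point): Centre of crate3.
- goblin1: Grey primed goblin on a black bottle cap (30 mm across), about 60 mm tall in all, stood on the white ceramic tile palette (108 mm square, 7 mm thick) beyond the work. Origin: centre of the cap's underside. A freshly primed bystander.
- goblin2: Grey primed goblin on a black bottle cap (30 mm across), about 60 mm tall in all, stood on the white ceramic tile palette (108 mm square, 7 mm thick) beyond the work. Origin: centre of the cap's underside. A freshly primed bystander.
- goblin3: Grey primed goblin on a black bottle cap (30 mm across), about 60 mm tall in all, stood on the desk nearer the robot. Origin: centre of the cap's underside. A freshly primed bystander.
- goblin4: Grey primed goblin on a black bottle cap (30 mm across), about 60 mm tall in all, stood on the desk nearer the robot. Origin: centre of the cap's underside. A freshly primed bystander.
- partsbox_mouth (a point): Centre of the box's open mouth, 60 mm above the desk.

How it is judged (in metres and radians):
On the way, in this order (a step that is already met when the one before it is completed fails the run):
1. the latch lever is pressed down to its stop (over 0.40 of 0.45 rad) (value of joint latch above 0.4 rad), for 0.1 s.
2. the lever has sprung back (under 0.06 rad) and the lid stands open (over 1.5 rad) (value of joint lid above 1.5 rad and value of joint latch below 0.06 rad), for 0.2 s.
3. the beaker is tipped (over 1.2 rad) with its mouth over the open box (angle between beaker's own z axis and vertical above 1.2 rad and horizontal distance between beaker_rim and partsbox_mouth below 0.13 m and height (world z) of beaker_rim above 0.05 m), for 0.1 s.
At the end, for the whole second after the job is handed in: All six castings lie at rest in the box below its rim; the beaker stands upright (within 0.1 rad), at rest, on the desk outside the box; the lid is open (over 1.5 rad) and the latch lever is back up (under 0.06 rad) (all of step 2 and x of barrel1_mid in the frame of partsbox between -0.072 and 0.072 m and y of barrel1_mid in the frame of partsbox between -0.102 and 0.102 m and z of each of barrel1_mid, barrel2_mid, barrel3_mid, crate1_mid, crate2_mid, crate3_mid in the frame of partsbox below 0.055 m and linear speed of each of barrel1, barrel2, barrel3, crate1, crate2, crate3 below 0.05 m/s and x of barrel2_mid in the frame of partsbox between -0.072 and 0.072 m and y of barrel2_mid in the frame of partsbox between -0.102 and 0.102 m and x of barrel3_mid in the frame of partsbox between -0.072 and 0.072 m and y of barrel3_mid in the frame of partsbox between -0.102 and 0.102 m and x of crate1_mid in the frame of partsbox between -0.072 and 0.072 m and y of crate1_mid in the frame of partsbox between -0.102 and 0.102 m and x of crate2_mid in the frame of partsbox between -0.072 and 0.072 m and y of crate2_mid in the frame of partsbox between -0.102 and 0.102 m and x of crate3_mid in the frame of partsbox between -0.072 and 0.072 m and y of crate3_mid in the frame of partsbox between -0.102 and 0.102 m and height (world z) of beaker below 0.006 m and angle between beaker's own z axis and vertical below 0.1 rad and linear speed of beaker below 0.02 m/s and (x of beaker in the frame of partsbox above 0.09 m or x of beaker in the frame of partsbox below -0.09 m or y of beaker in the frame of partsbox above 0.12 m or y of beaker in the frame of partsbox below -0.12 m)); the robot touches nothing.
It fails at once if a goblin is knocked over or shoved (moved 20 mm or tipped 0.4 rad) (distance of any of goblin1, goblin2, goblin3, goblin4 from where it was at the start of the episode above 0.02 m or angle between any of goblin1, goblin2, goblin3, goblin4's own z axis and vertical above 0.4 rad).
It also fails if it takes over 69 s, if anything falls off the work surface, if the arm or the gripper's body presses on something with over 40 N, if the wrist force passes 120 N, or if a joint passes its speed limit or range.

### The arm

A 6-joint arm with a two-finger parallel gripper is mounted at the origin on the work surface. World frame = base frame: x ahead of the robot, y to its left, z up, the work surface at z = 0. Lengths are in m, angles in degrees, forces in N, time in s.
With the tool pointing down it reaches from about 0.35 to 0.875 m from the base axis. Payload 4.2 kg.
Tool frame: the origin (TCP) lies at the very end of the fingers, on their centre line; the grasp point (between the pads) lies 19 mm behind it; z points along the fingers, y is the line along which they close (so a half turn about z gives the same grasp; the last joint's range is limited). The gripper opens to 87 mm and grips with 3 to 60 N. Pads are 19 mm wide; open, the fingers measure 117 mm over their backs; the gripper's body (75 mm by 190 mm) begins 51 mm behind the grasp point.
Start: joints at [80.478, 22.042, 0.453, 0, -68.411, -14.817], TCP at [0.258, 0.569, 0.223] pointing down, gripper open.
Joint ranges: [-179.83, 179.83], [-69.29, 118.12], [-61.27, 80.66], [-181.25, 117.63], [-171.15, -9.14], [-177.46, 177.46]. Speed limits (degrees/s): [159.86, 159.86, 180, 180, 180, 180].

### API

Orientations are given as a 3x3 rotation matrix whose columns are the frame's x, y, z axes.
In Python, from station import r gives the robot as it stands.
- The arm moves only by the tool jog_arm, never from a script. Its argument "plan" is text: rows parted by semicolons, each of 7 numbers parted by spaces: the shift along the tool's x, y, z normalised to -1 to 1, where 1 is 0.025 m, then the turn, a rotation vector about the tool's x, y, z normalised to -1 to 1, where 1 is 8 degrees, then the closure, from -1 (fully open) to 1 (shut). A call has exactly 10 rows; each row shifts and turns the commanded pose from where the row before left it, along the tool's axes as they then stand; what a row does not reach is not made up. A row lasts 1/10 s, in which the tool goes at most 50 mm and 8.59 degrees, less where a joint would pass 70% of its speed; a pose out of reach is approached as far as the arm can. A call with a number of a shift or a turn outside -1 to 1 is refused whole. A call with a gripper value outside its range is refused whole. The fingers move at their own pace and stop on an object; the grip force is fixed at half the most. Time passes only in rows, so rows that do not move let the fingers close, or fill a call up. It gives the time, the measured TCP pose, the force, the opening and the grip force at its end, in the units of the state.
- r.sense(): the state, without advancing time (a new reading comes with each control period).
- r.capture(name): name is "scene" or "top" or "wrist"; returns (picture, depth): 400x640x3 uint8, red, green, blue; 400x640 float32, m along the optical axis (not along the pixel's ray), 0 where there is no reading.
- r.get_calibration(name): a dict with "mtx" (3x3 intrinsics, pixels), "extrinsics" (4x4, takes a point from camera to world coordinates). Camera axes: x right, y up, looking along -z (the intrinsics and any distortion apply to the point x, -y, -z); pixel columns grow to the right and rows downward; lengths in m; the calibration is good to about 2 mm. The wrist camera is an equidistant fisheye: a pixel r from the principal point sees the ray r / f radians off the axis. A picture is of the moment at which its call begins: read the wrist's pose just before it. get_calibration takes no time and is no camera call; for the wrist camera it gives the pose at the moment of the call.
- r.finish_job(): hands the job in; it is judged then, once.
The state is a dict: "time_s": time; "joints": joint angles; "joint_velocities": joint speeds; "effort": joint torques, N m; "tcp_pos": TCP position; "ee_rot": TCP orientation; "wrist_force": force on the tool from outside, world axes, zero at the start; "moment": the same for the moment, N m; "gripper_width": opening from 0.0 (shut) to 1.0 (fully open); "gripper_force": force on a finger pad.
Only numpy, scipy, OpenCV 4.12 (cv2) and the standard library are available. Lean on these libraries where they do the work, as an engineer would, in place of code of your own. Each camera call takes 0.05 s, during which the arm holds its last target. There are 200 camera calls.

## Working session

There is one attempt and no reset: what is moved stays moved. The work goes in short steps, Python scripts to look and compute and a tool call to move; the robot and the scene stay as the last step left them, time stands still between calls to the robot, and variables do not carry over. Pictures are saved under pics/ and viewed, at most 10 in all, crops included, and the job is handed in when it is done.

Besides the shell and the picture viewer there is one more tool, called after "Emit:" as name(argument=value, ...), one argument or row to a line, values as JSON. jog_arm: Moves the arm, as the interface text tells. Scaled input: -1 to 1 covers 0.025 m each way for a shift and 8 degrees each way for a turn. Its arguments: {"type":"object","properties":{"plan":{"type":"string"}},"required":["plan"]}

```bash
mkdir -p pics; ls; cat > h.py <<'E'
import numpy as np, cv2
from station import r
def snap(n,f):
    c=r.get_calibration(n); p,d=r.capture(n); cv2.imwrite('pics/'+f+'.png',p[:,:,::-1]); np.savez('pics/'+f+'.npz',p=p,d=d,K=c['mtx'],E=c['extrinsics']); return p,d,c
E
python3 - <<'E'
from h import *
s=r.sense(); print(s['time_s'],s['tcp_pos'],s['ee_rot'])
for n in('scene','top'):
    p,d,c=snap(n,n+'0'); print(n,c)
E
```

```text
pics
0.0 [0.2573263  0.56888988 0.22144574] [[ 9.11027060e-01 -4.12345726e-01 -8.36148598e-04]
 [-4.12346563e-01 -9.11024710e-01 -2.07089858e-03]
 [ 9.21741443e-05  2.23142765e-03 -9.99997506e-01]]
scene {'mtx': array([[385.88124619,   0.        , 325.26716108],
       [  0.        , 385.88124619, 202.91821931],
       [  0.        ,   0.        ,   1.        ]]), 'extrinsics': array([[-0.89373429, -0.37367406,  0.24820702,  0.76851696],
       [ 0.44850082, -0.75574815,  0.47717057,  0.33657192],
       [ 0.00927573,  0.53778475,  0.84303115,  0.69421404],
       [ 0.        ,  0.        ,  0.        ,  1.        ]])}
top {'mtx': array([[493.87676483,   0.        , 316.59302201],
       [  0.        , 493.87676483, 197.9112424 ],
       [  0.        ,   0.        ,   1.        ]]), 'extrinsics': array([[ 0.02394167,  0.9835194 , -0.17921048,  0.37750871],
       [-0.99933276,  0.02849093,  0.02285407, -0.00376443],
       [ 0.02758329,  0.17854373,  0.98354527,  1.09602461],
       [ 0.        ,  0.        ,  0.        ,  1.        ]])}
```

View pics/top0.png

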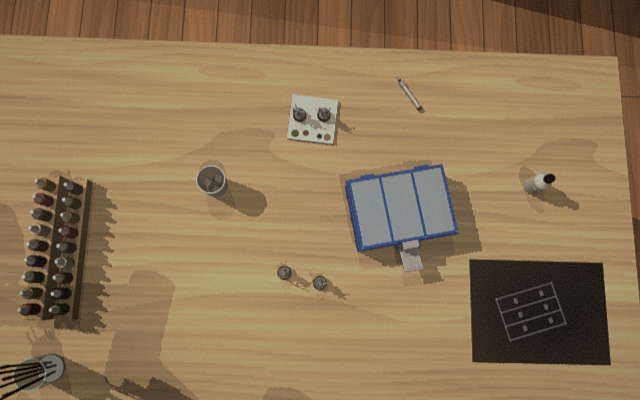

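View pics/scene0.png

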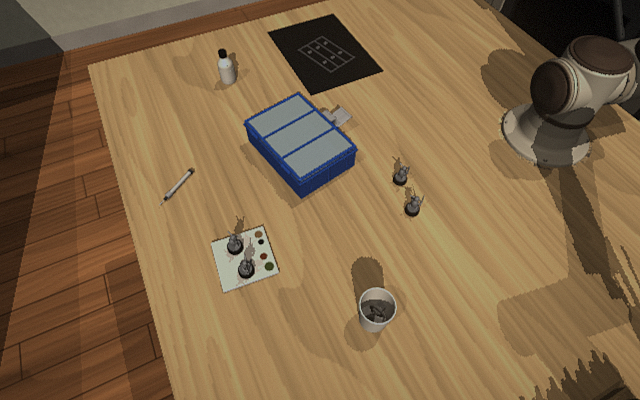

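The top view shows the beaker at (211,180), the box with corners (346,181), (443,166), (457,233), (360,250) and the lever pad near (411,262). The near goblins are at (284,272) and (320,283), and the tile is at (313,119). The scene view shows the same objects, with the beaker rim at (377,306) and the lever at (341,117).

```bash
cat >> h.py <<'E'
def load(f):
    z=np.load('pics/'+f+'.npz'); return z['p'],z['d'],z['K'],z['E']
def ray(K,E,u,v):
    d=np.array([(u-K[0,2])/K[0,0],-(v-K[1,2])/K[1,1],-1.]); return E[:3,3],E[:3,:3]@d
def onplane(K,E,u,v,z):
    o,d=ray(K,E,u,v); return o+d*(z-o[2])/d[2]
def cloud(d,K,E):
    v,u=np.mgrid[:d.shape[0],:d.shape[1]]
    P=np.stack([(u-K[0,2])/K[0,0]*d,-(v-K[1,2])/K[1,1]*d,-d],-1)
    return P@E[:3,:3].T+E[:3,3]
E
python3 - <<'E'
from h import *
np.set_printoptions(precision=4,suppress=True)
for n in('top0','scene0'):
    p,d,K,E=load(n); W=cloud(d,K,E); h=cv2.cvtColor(p,cv2.COLOR_RGB2HSV)
    ok=d>0
    # box lid top: cloud at z about .065 in rough area
    x,y,z=W[...,0],W[...,1],W[...,2]
    a=ok&(x>.3)&(x<.62)&(y>-.33)&(y<-.02)
    print(n,'box z hist',np.histogram(z[a],bins=np.arange(-.01,.1,.005)))
    m=(a&(z>.056)&(z<.075)); print('top z med',np.median(z[m]))
    m=cv2.morphologyEx(m.astype(np.uint8),cv2.MORPH_OPEN,np.ones((5,5)))
    pts=W[m>0][:,:2].astype(np.float32); print('rect',cv2.minAreaRect(pts*1000))
    # blue mask
    b=((h[...,0]>105)&(h[...,0]<125)&(h[...,1]>150)).astype(np.uint8)
    # lever
    l=a&(x<.41)&(z>.02)&(z<.058)&(h[...,1]<60)
    print('lever',l.sum(),W[l].mean(0) if l.sum() else 0, W[l].min(0),W[l].max(0), np.argwhere(l).mean(0))
    # beaker
    q=ok&(x>.35)&(x<.6)&(y>.12)&(y<.32)&(z>.02)
    print('beaker zmax',np.percentile(z[q],[50,95,99])); 
    q2=q&(z>.068)
    (c,s,_)=cv2.minAreaRect(W[q2][:,:2].astype(np.float32)*1000),0,0
    print(c, cv2.minEnclosingCircle(W[q2][:,:2].astype(np.float32)*1000))
    # goblins
    g=ok&(z>.02)&(x>.22)&(x<.7)&(y>-.05)&(y<.12)
    k,L,st,cc=cv2.connectedComponentsWithStats(g.astype(np.uint8))
    for i in range(1,k):
        if st[i,4]>25: print('blob',st[i],W[L==i].mean(0),W[L==i].min(0),W[L==i].max(0))
E
```

```text
top0 box z hist (array([ 129, 7152, 5943,   90,   74,   32,   19,   16,   18,   75,  201,
        190,  116,  218, 2587, 3846,  133,    0,    0,    0,    0]), array([-0.01 , -0.005,  0.   ,  0.005,  0.01 ,  0.015,  0.02 ,  0.025,
        0.03 ,  0.035,  0.04 ,  0.045,  0.05 ,  0.055,  0.06 ,  0.065,
        0.07 ,  0.075,  0.08 ,  0.085,  0.09 ,  0.095]))
top z med 0.06548773626848325
rect ((549.295654296875, -210.88136291503906), (170.85665893554688, 213.0597381591797), 10.791346549987793)
lever 66 [ 0.3882 -0.0393  0.041 ] [ 0.3774 -0.0519  0.0211] [ 0.3964 -0.0269  0.0558] [282.8182 319.7576]
beaker zmax [0.0418 0.0752 0.077 ]
((583.9468383789062, 197.62953186035156), (60.940818786621094, 31.68359375), 89.75727081298828) ((597.5513305664062, 197.60272216796875), 30.50136947631836)
blob [277 268  15  11  75] [0.4071 0.0376 0.0396] [0.3962 0.0222 0.0226] [0.4172 0.051  0.0506]
blob [314 279  11  10  63] [ 0.3883 -0.0387  0.0407] [ 0.3774 -0.0488  0.0211] [ 0.3964 -0.0269  0.0558]
scene0 box z hist (array([   0, 2074, 5950,  110,  134,  150,  104,  102,  107,  133,  167,
        204,
[... 199 characters left out ...]
        0.07 ,  0.075,  0.08 ,  0.085,  0.09 ,  0.095]))
top z med 0.0665159674229126
rect ((548.9281005859375, -206.63397216796875), (171.3726043701172, 214.93133544921875), 11.462922096252441)
lever 68 [ 0.3907 -0.0334  0.0372] [ 0.3853 -0.0492  0.0203] [ 0.3967 -0.0219  0.0575] [171.2941 402.8382]
beaker zmax [0.0458 0.0759 0.0771]
((583.405029296875, 200.0005340576172), (31.756052017211914, 60.696712493896484), 0.9713605642318726) ((594.802001953125, 200.19378662109375), 30.677255630493164)
blob [399 163  11  15  93] [ 0.3896 -0.0338  0.0396] [ 0.3803 -0.0494  0.0203] [ 0.3967 -0.0219  0.0633]
blob [410 194  15  14 111] [0.4085 0.0416 0.0389] [0.3957 0.025  0.0201] [0.4167 0.0549 0.0566]
```

```bash
python3 - <<'E'
from h import *
np.set_printoptions(precision=4,suppress=True)
for n in('top0','scene0'):
    p,d,K,E=load(n); W=cloud(d,K,E); h=cv2.cvtColor(p,cv2.COLOR_RGB2HSV)
    x,y,z=W[...,0],W[...,1],W[...,2]; ok=d>0
    a=ok&(x>.35)&(x<.7)&(y>-.36)&(y<-.06)
    m=cv2.morphologyEx((a&(z>.058)&(z<.075)).astype(np.uint8),cv2.MORPH_OPEN,np.ones((5,5)))
    print(n,'rect',cv2.minAreaRect(W[m>0][:,:2].astype(np.float32)*1000),np.median(z[m>0]))
    l=a&(x<.49)&(z>.025)&(z<.06)&(h[...,1]<70)
    k,L,st,cc=cv2.connectedComponentsWithStats(l.astype(np.uint8))
    for i in range(1,k):
        if st[i,4]>20: print('lever',st[i],W[L==i].mean(0),W[L==i].min(0),W[L==i].max(0),cv2.minAreaRect(W[L==i][:,:2].astype(np.float32)*1000))
    q=ok&(x>.5)&(x<.7)&(y>.12)&(y<.32)&(z>.068)
    print('rim',cv2.minEnclosingCircle(W[q][:,:2].astype(np.float32)*1000),np.median(z[q]))
    f=ok&(x>.5)&(x<.7)&(y>.12)&(y<.32)&(z>.01); print('all',W[f].min(0),W[f].max(0))
    g=ok&(z>.02)&(x>.3)&(x<.85)&(y>-.055)&(y<.12)
    k,L,st,cc=cv2.connectedComponentsWithStats(g.astype(np.uint8))
    for i in range(1,k):
        if st[i,4]>25: print('blob',st[i],W[L==i].mean(0),W[L==i].min(0),W[L==i].max(0))
E
```

```text
top0 rect ((549.6172485351562, -210.34378051757812), (171.52027893066406, 210.8955535888672), 11.361377716064453) 0.06552788776159324
lever [395 243  28  29 454] [ 0.4447 -0.2307  0.0446] [ 0.4169 -0.2548  0.0297] [ 0.4769 -0.2009  0.0581] ((446.391357421875, -228.11830139160156), (57.582740783691406, 50.583839416503906), 4.795013904571533)
rim ((598.186767578125, 198.11019897460938), 31.28837013244629) 0.0733485079755154
all [0.5681 0.1671 0.0104] [0.6283 0.228  0.0783]
blob [293 104  13  15 107] [0.7645 0.0175 0.0388] [0.7532 0.0024 0.02  ] [0.7788 0.0296 0.0604]
blob [318 107  13  12 100] [ 0.7668 -0.0393  0.039 ] [ 0.7583 -0.0529  0.0202] [ 0.777  -0.0262  0.0717]
blob [277 268  15  11  75] [0.4071 0.0376 0.0396] [0.3962 0.0222 0.0226] [0.4172 0.051  0.0506]
blob [314 279  14  10  69] [ 0.3882 -0.0398  0.0408] [ 0.3774 -0.0543  0.0211] [ 0.3964 -0.0269  0.0558]
scene0 rect ((549.5489501953125, -207.3554229736328), (172.31398010253906, 212.760498046875), 11.751565933227539) 0.06653865911214352
lever [333 107  19  20 218] [ 0.4382 -0.2272  0.0471] [ 0.4174 -0.252   0.0387] [ 0.4656 -0.2062  0.059 ] ((444.8074035644531, -228.29571533203125), (48.6549072265625, 39.953453063964844), 12.360864639282227)
rim ((598.427978515625, 199.72622680664062), 30.89921760559082) 0.07487794029306216
all [0.5675 0.1696 0.0101] [0.6289 0.2306 0.0787]
blob [399 162  11  16  95] [ 0.3896 -0.0342  0.0397] [ 0.3803 -0.0518  0.0203] [ 0.3967 -0.0219  0.0633]
blob [410 194  15  14 111] [0.4085 0.0416 0.0389] [0.3957 0.025  0.0201] [0.4167 0.0549 0.0566]
blob [227 231  15  21 190] [ 0.7705 -0.0334  0.0352] [ 0.7564 -0.05    0.02  ] [ 0.7849 -0.0231  0.071 ]
blob [238 253  16  23 192] [0.7671 0.0228 0.0372] [0.753  0.0067 0.02  ] [0.7821 0.0332 0.0631]
```

Emit:
jog_arm(
  plan="0 0 0.5 0 0 -0.895 1;0 0 0.5 0 0 -0.895 1;0 0 0.5 0 0 -0.895 1;0 0 0.5 0 0 -0.895 1;0 0 0.5 0 0 -0.895 1;0.016 0.936 0 0 0 0 1;0.016 0.936 0 0 0 0 1;0.016 0.936 0 0 0 0 1;0.016 0.936 0 0 0 0 1;0.016 0.936 0 0 0 0 1",
)

```text
time_s: 1.1
tcp_pos: [0.2828, 0.4539, 0.1596]
ee_rot: [[0.98, 0.199, -0.0], [0.199, -0.98, -0.001], [-0.001, 0.001, -1.0]]
wrist_force: [-0.9, 0.0, 0.0]
gripper_width: 0.173
gripper_force: 0.0
```

```bash
cat >> h.py <<'E'
def log():
    s=r.sense(); open('log.txt','a').write(' '.join(map(str,list(s['joints'])+list(s['tcp_pos'])+list(np.ravel(s['ee_rot']))))+'\n')
    np.set_printoptions(precision=4,suppress=True)
    print(s['time_s'],'J',np.round(s['joints'],1),'P',s['tcp_pos'],'\n',np.array(s['ee_rot']),'F',s['wrist_force'],s['gripper_width'],s['gripper_force']); return s
E
python3 -c "from h import *;log()"
```

```text
1.1 J [ 75.5  16.6 -17.5  -0.  -56.   26. ] P [0.2828 0.4539 0.1596] 
 [[ 0.9801  0.1987 -0.0004]
 [ 0.1987 -0.9801 -0.001 ]
 [-0.0006  0.0009 -1.    ]] F [-0.8855  0.0477  0.0222] 0.17264634341486731 0.0
```

Emit:
jog_arm(
  plan="0.016 0.936 0 0 0 0 1;0.016 0.936 0 0 0 0 1;0.016 0.936 0 0 0 0 1;0.016 0.936 0 0 0 0 1;0.016 0.936 0 0 0 0 1;0.016 0.936 0 0 0 0 1;0.016 0.936 0 0 0 0 1;0.016 0.936 0 0 0 0 1;0.016 0.936 0 0 0 0 1;0.016 0.936 0 0 0 0 1",
)

```text
time_s: 2.1
tcp_pos: [0.333, 0.2255, 0.1598]
ee_rot: [[0.98, 0.199, -0.0], [0.199, -0.98, -0.0], [-0.0, 0.0, -1.0]]
wrist_force: [-0.8, 0.9, -0.3]
gripper_width: 0.006
gripper_force: 0.0
```

```bash
python3 -c "from h import *;log()"
```

```text
2.1 J [ 57.5   3.6 -34.1  -0.  -52.3  44. ] P [0.333  0.2255 0.1598] 
 [[ 0.98    0.1988 -0.0004]
 [ 0.1988 -0.98   -0.0004]
 [-0.0005  0.0003 -1.    ]] F [-0.7824  0.8782 -0.2614] 0.00628774060290632 0.0
```

Emit:
jog_arm(
  plan="0.016 0.936 0 0 0 0 1;0.016 0.936 0 0 0 0 1;0.016 0.936 0 0 0 0 1;0.016 0.936 0 0 0 0 1;0.016 0.936 0 0 0 0 1;0.016 0.936 0 0 0 0 1;0.016 0.936 0 0 0 0 1;0.016 0.936 0 0 0 0 1;0.016 0.936 0 0 0 0 1;0.016 0.936 0 0 0 0 1",
)

```text
time_s: 3.1
tcp_pos: [0.3834, -0.003, 0.1599]
ee_rot: [[0.98, 0.199, -0.0], [0.199, -0.98, 0.0], [-0.0, -0.0, -1.0]]
wrist_force: [-0.2, 0.6, -0.2]
gripper_width: 0.006
gripper_force: 0.0
```

```bash
python3 -c "from h import *;log()"
```

```text
3.1 J [ 24.2   1.6 -36.3  -0.  -52.2  77.3] P [ 0.3834 -0.003   0.1599] 
 [[ 0.9801  0.1987 -0.0004]
 [ 0.1987 -0.9801  0.    ]
 [-0.0004 -0.0001 -1.    ]] F [-0.154   0.628  -0.1807] 0.006323757987257807 0.0
```

Emit:
jog_arm(
  plan="0.016 0.936 0 0 0.125 0 1;0.016 0.936 0 0 0.125 0 1;0.016 0.936 0 0 0.125 0 1;0.016 0.936 0 0 0.125 0 1;0.016 0.936 0 0 0.125 0 1;0.016 0.936 0 0 0.125 0 1;0.016 0.936 0 0 0.125 0 1;0.016 0.936 0 0 0.125 0 1;0.016 0.936 0 0 0.125 0 1;0.016 0.936 0 0 0.125 0 1",
)

```text
time_s: 4.1
tcp_pos: [0.4337, -0.2313, 0.16]
ee_rot: [[0.965, 0.199, 0.17], [0.195, -0.98, 0.035], [0.174, -0.0, -0.985]]
wrist_force: [0.0, -0.1, -0.0]
gripper_width: 0.009
gripper_force: 0.0
```

```bash
python3 - <<'E'
from h import *
s=log(); snap('wrist','w0'); p,d,c=snap('top','top1')
c=r.get_calibration('wrist'); print(c)
E
```

```text
4.1 J [-11.8   9.  -26.4  -5.5 -45.6 116.8] P [ 0.4337 -0.2313  0.16  ] 
 [[ 0.9652  0.1986  0.1702]
 [ 0.1955 -0.9801  0.0348]
 [ 0.1737 -0.0004 -0.9848]] F [ 0.0426 -0.1016 -0.0475] 0.009057999310545985 0.0
{'mtx': array([[309.7069,   0.    , 317.1118],
       [  0.    , 309.7069, 200.5278],
       [  0.    ,   0.    ,   1.    ]]), 'extrinsics': array([[ 0.195 ,  0.9749,  0.1075,  0.4806],
       [-0.9808,  0.1939,  0.0213, -0.222 ],
       [-0.0001, -0.1096,  0.994 ,  0.3328],
       [ 0.    ,  0.    ,  0.    ,  1.    ]])}
```

View pics/w0.png

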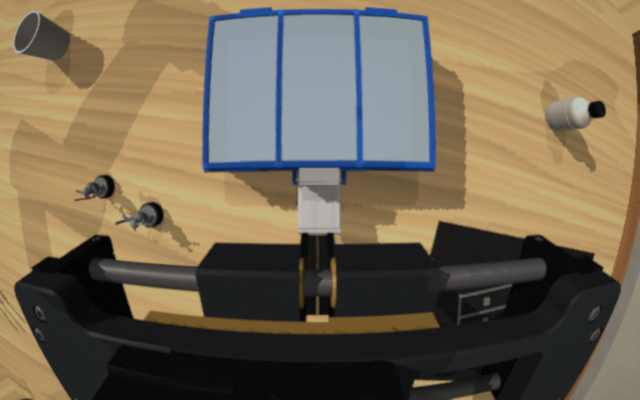

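The wrist view shows the lever plate at columns 299–341 and rows 184–233, with the closed fingers just below it at column 317. The lid corners are at (208,165), (434,165), (211,18) and (428,18).

```bash
cat >> h.py <<'E'
def fray(K,E,u,v):
    a=np.array([u-K[0,2],v-K[1,2]])/K[0,0]; t=np.hypot(*a); q=a/t*np.sin(t)
    return E[:3,3],E[:3,:3]@np.array([q[0],-q[1],-np.cos(t)])
def fplane(K,E,u,v,z):
    o,d=fray(K,E,u,v); return o+d*(z-o[2])/d[2]
E
python3 - <<'E'
from h import *
np.set_printoptions(precision=4,suppress=True)
p,d,K,E=load('w0')
for u,v,z in [(299,233,.052),(341,233,.052),(299,184,.042),(341,184,.042),(208,165,.065),(434,165,.065),(211,18,.065),(428,18,.065)]:
    print(u,v,fplane(K,E,u,v,z))
L=[fplane(K,E,u,v,z)[:2] for u,v,z in [(208,165,.065),(434,165,.065),(211,18,.065),(428,18,.065)]]
n=(L[0]+L[1])/2;f=(L[2]+L[3])/2;print(n,f,np.degrees(np.arctan2(*(f-n)[::-1])),np.linalg.norm(f-n),np.linalg.norm(L[0]-L[1]))
E
```

```text
299 233 [ 0.4169 -0.2165  0.052 ]
341 233 [ 0.4246 -0.2547  0.052 ]
299 184 [ 0.4608 -0.2073  0.042 ]
341 184 [ 0.4687 -0.2461  0.042 ]
208 165 [ 0.4634 -0.124   0.065 ]
434 165 [ 0.5041 -0.324   0.065 ]
211 18 [ 0.6042 -0.0916  0.065 ]
428 18 [ 0.6463 -0.2964  0.065 ]
[ 0.4837 -0.224 ] [ 0.6252 -0.194 ] 11.95540784608331 0.14465576648460876 0.20413849908565754
```

Emit:
jog_arm(
  plan="-0.116 0 0.657 0 0 0 1;-0.116 0 0.657 0 0 0 1;-0.116 0 0.657 0 0 0 1;-0.116 0 0.657 0 0 0 1;-0.116 0 0.657 0 0 0 1;-0.116 0 0.657 0 0 0 1;-0.021 0 0.118 0 0 0 1;-0.021 0 0.118 0 0 0 1;-0.021 0 0.118 0 0 0 1;-0.021 0 0.118 0 0 0 1",
)

```text
time_s: 5.2
tcp_pos: [0.4344, -0.2305, 0.0489]
ee_rot: [[0.965, 0.199, 0.172], [0.196, -0.98, 0.034], [0.175, 0.001, -0.985]]
wrist_force: [-0.7, -0.5, 1.2]
gripper_width: 0.002
gripper_force: 0.8
```

Emit:
jog_arm(
  plan="-0.015 0 0.09 0 0 0 1;-0.015 0 0.09 0 0 0 1;-0.015 0 0.09 0 0 0 1;-0.015 0 0.09 0 0 0 1;-0.015 0 0.09 0 0 0 1;-0.015 0 0.09 0 0 0 1;0 0 0 0 0 0 1;0 0 0 0 0 0 1;0 0 0 0 0 0 1;0 0 0 0 0 0 1",
)

```text
time_s: 6.2
tcp_pos: [0.4341, -0.2305, 0.0347]
ee_rot: [[0.965, 0.199, 0.17], [0.196, -0.98, 0.034], [0.174, 0.0, -0.985]]
wrist_force: [-1.9, -1.7, 3.2]
gripper_width: 0.001
gripper_force: 1.6
```

```bash
python3 -c "from h import *;log()"
```

```text
6.2 J [-11.8  20.  -33.8  -8.6 -27.2 120.6] P [ 0.4341 -0.2305  0.0347] 
 [[ 0.9651  0.1988  0.1703]
 [ 0.1958 -0.98    0.0344]
 [ 0.1737  0.0001 -0.9848]] F [-1.9045 -1.6583  3.19  ] 0.0007961349103193017 1.6251038003247231
```

Emit:
jog_arm(
  plan="-0.007 0 0.04 0 0 0 1;-0.007 0 0.04 0 0 0 1;-0.007 0 0.04 0 0 0 1;-0.007 0 0.04 0 0 0 1;-0.007 0 0.04 0 0 0 1;0 0 0 0 0 0 1;0 0 0 0 0 0 1;0 0 0 0 0 0 1;0 0 0 0 0 0 1;0 0 0 0 0 0 1",
)

```text
time_s: 7.2
tcp_pos: [0.4346, -0.2305, 0.0311]
ee_rot: [[0.965, 0.199, 0.172], [0.196, -0.98, 0.034], [0.175, 0.001, -0.985]]
wrist_force: [-5.1, 1.9, 15.9]
gripper_width: 0.004
gripper_force: 8.4
```

Emit:
jog_arm(
  plan="0.05 0 -0.3 0 0 0 1;0.07 0 -0.4 0 0 0 1;0.1 0 -0.6 0 0 0 1;0.1 0 -0.7 0 0 0 1;0.1 0 -0.7 0 0 0 1;0.1 0 -0.7 0 0 0 1;0.1 0 -0.7 0 0 0 1;0.1 0 -0.7 0 0 0 1;0.1 0 -0.7 0 0 0 1;0.1 0 -0.7 0 0 0 -1",
)

```text
time_s: 8.2
tcp_pos: [0.4299, -0.231, 0.1869]
ee_rot: [[0.965, 0.199, 0.171], [0.196, -0.98, 0.035], [0.174, -0.0, -0.985]]
wrist_force: [-0.0, -0.2, -0.1]
gripper_width: 0.04
gripper_force: 0.0
```

```bash
python3 - <<'E'
from h import *
log(); snap('scene','scene1')
E
```

```text
8.2 J [-11.8   6.8 -24.7  -5.2 -49.4 116.4] P [ 0.4299 -0.231   0.1869] 
 [[ 0.9651  0.1986  0.1705]
 [ 0.1955 -0.9801  0.0348]
 [ 0.174  -0.0003 -0.9847]] F [-0.013  -0.2083 -0.1375] 0.040273579323131255 0.0
```

View pics/scene1.png

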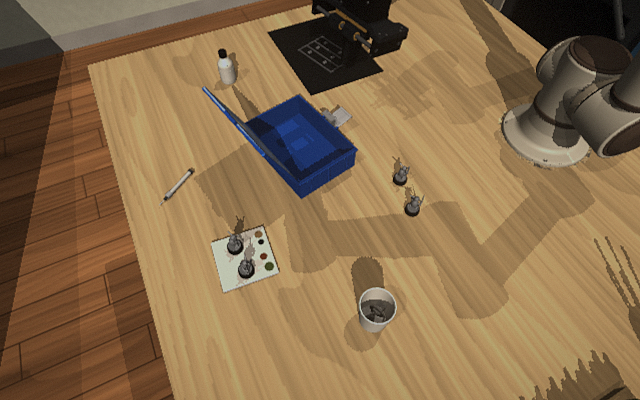

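The lid stands open (its edge is at (205,88)–(265,157)), the lever is back up at (341,117), and the beaker is untouched at (377,306). Next I check whether an oblique tool grasp is within the joint ranges.

```bash
cat > fk.py <<'E'
import numpy as np
L=np.loadtxt('log.txt'); A=[];b=[]
L=np.vstack([L,[80.478,22.042,0.453,0,-68.411,-14.817,.2573263,.56888988,.22144574,.911,-.4123,-.0008361,-.4123,-.911,-.00207,0,0,-1]])
for w in L:
    j=np.radians(w[:6]); x,y,z=w[6:9]; t=w[9:].reshape(3,3)[:,2]; c,s=np.cos(j[0]),np.sin(j[0])
    f=j[1]-j[2]
    A.append([1,np.sin(j[1]),np.cos(f),np.sin(f),c*t[0]+s*t[1],0]); b.append(c*x+s*y)
    A.append([0,np.cos(j[1]),-np.sin(f),np.cos(f),t[2],1]); b.append(z)
    print('lat',-s*x+c*y, end=' ')
A=np.array(A);b=np.array(b); X,res,rk,sv=np.linalg.lstsq(A,b,rcond=None)
print('\na1,L1,L2,o,D,h',X,'res',np.abs(A@X-b).max(),sv)
E
python3 fk.py
```

```text
lat -0.1597521460328903 lat -0.15975149967491942 lat -0.15974968349436386 lat -0.13795788840664236 lat -0.13701327894616094 lat -0.1379775826105923 lat -0.15967155009825462 
a1,L1,L2,o,D,h [-0.01600274  0.55375822  0.4457356  -0.00289429  0.24165432  0.11749706] res 0.007069409280796385 [5.24116981 3.76258994 0.40671    0.33573128 0.2617621  0.11053546]
```

```bash
cat > fk.py <<'E'
import numpy as np
from scipy.spatial.transform import Rotation as Ro
from scipy.optimize import least_squares
D2=np.pi/180
T0=np.array([[0,0,1],[0,-1,0],[1,0,0.]])
LO=np.array([-179.83,-69.29,-61.27,-181.25,-171.15,-177.46]);HI=np.array([179.83,118.12,80.66,117.63,-9.14,177.46])
def R_(a,d): return Ro.from_euler(a,d,degrees=True).as_matrix()
def rot(j):
    F=R_('z',j[0])@R_('y',j[1]-j[2]); return F@R_('x',-j[3])@R_('y',-j[4])@R_('x',90-j[5])@T0
def cols(j):
    Z=R_('z',j[0]);U=Z@R_('y',j[1]);F=Z@R_('y',j[1]-j[2]);G=F@R_('x',-j[3]);t=rot(j)[:,2]
    return np.stack([Z[:,0],Z[:,1],Z[:,2],U[:,2],U[:,0],F[:,0],F[:,2],t],1)
def fit():
    L=np.loadtxt('log.txt'); A=[];b=[];e=[]
    for w in L:
        j=w[:6];A.append(cols(j));b.append(w[6:9]); e.append(np.abs(rot(j)-w[9:].reshape(3,3)).max())
    A=np.vstack(A);b=np.hstack(b);
    lam=1e-4*np.eye(8);x0=np.array([0,-.16,.117,.5,0,.4457,0,.24])
    X=x0+np.linalg.lstsq(np.vstack([A,lam]),np.hstack([b-A@x0,np.zeros(8)]),rcond=None)[0]
    return X,np.abs(A@X-b).max(),max(e)
X,res,er=fit()
def fk(j): return cols(j)@X,rot(j)
def ik(p,R,j0):
    f=lambda j:np.r_[(fk(j)[0]-p)*10,Ro.from_matrix(R.T@rot(j)).as_rotvec()]
    s=least_squares(f,np.clip(j0,LO+.5,HI-.5),bounds=(LO,HI)); return s.x,np.abs(s.fun).max()
def look(az,e,roll=0):
    """tool z at azimuth az, e below horizontal; tool y horizontal, x up; then roll about tool z"""
    return R_('z',az)@R_('y',e)@T0@R_('z',roll)
E
python3 - <<'E'
from fk import *
np.set_printoptions(precision=3,suppress=True)
print(X,res,er)
g=np.array([.598,.199,.045])
for az in(50,70,90,110):
  for e in(20,35,50):
    R=look(az,e);p=g+.019*R[:,2]
    best=min((ik(p,R,np.array(j0)) for j0 in([10,30,-40,-90,-60,90],[0,20,-40,-60,-60,0],[20,20,-40,-100,-80,150])),key=lambda s:s[1])
    print(az,e,np.round(best[0]),best[1])
E
```

```text
[-0.029 -0.157  0.136  0.557  0.019  0.444 -0.012  0.254] 0.007526080690661047 4.440892098500626e-16
50 20 [  24.   39.  -37. -151.  -58.  -97.] 1.1102230246251565e-15
50 35 [  25.   33.  -34. -144.  -35. -106.] 1.1102230246251565e-15
50 50 [  28.   30.  -29. -114.  -16. -138.] 1.4847845175580687e-11
70 20 [  17.   41.  -28. -118.  -59. -110.] 5.2052806509550464e-12
70 35 [  19.   36.  -26. -106.  -41. -123.] 1.2243290801904639e-11
70 50 [  23.   32.  -23.  -81.  -29. -151.] 1.3877787807814457e-15
90 20 [  13.   44.  -17.  -91.  -66. -121.] 1.5265566588595902e-15
90 35 [  16.   39.  -17.  -80.  -53. -132.] 6.519645934233154e-11
90 50 [  20.   35.  -16.  -63.  -43. -150.] 3.7272399555847504e-12
110 20 [  13.   49.   -5.  -72.  -78. -127.] 2.2907000107735286e-12
110 35 [  15.   43.   -6.  -63.  -67. -134.] 1.876106638404275e-10
110 50 [  19.   39.   -8.  -50.  -57. -145.] 6.661338147750939e-15
```

```bash
python3 - <<'E'
s=open('fk.py').read()
s=s.replace("F[:,2],t],1)","F[:,2],t,(G@R_('y',-j[4]))[:,2]],1)").replace("lam=1e-4*np.eye(8)","lam=1e-4*np.eye(9)").replace(".4457,0,.24])",".4457,0,.24,0])").replace("np.zeros(8)","np.zeros(9)")
s+='''
def path(p0,R0,p1,R1,N,j0,show=0):
    """straight line + slerp in N rows; prints rows and joint check; returns end joints"""
    w=Ro.from_matrix(R0.T@R1).as_rotvec()/N; rows=[];R=R0;prev=j0;mx=0;js=[]
    for k in range(N):
        rows.append(np.r_[R.T@(p1-p0)/N/.025,w/D2/8]); R=R@Ro.from_rotvec(w).as_matrix()
        j,e=ik(p0+(p1-p0)*(k+1)/N,R,prev); mx=max(mx,np.abs(j-prev)[:].max()); prev=j; js.append(np.r_[j,e])
    rows=np.array(rows);js=np.array(js)
    print('N',N,'max row',np.abs(rows).max().round(2),'max dj/row',mx.round(1),'err',js[:,6].max().round(4),'end',prev.round(1),'min',js[:,:6].min(0).round(),'max',js[:,:6].max(0).round())
    if show: print(';'.join(' '.join('%.3g'%round(v,3) for v in r_) for r_ in rows))
    return prev
'''
open('fk.py','w').write(s)
E
cat > plan.py <<'E'
from fk import *
np.set_printoptions(precision=4,suppress=True)
print(X,res)
L=np.loadtxt('log.txt')[-1];jc=L[:6];pc=L[6:9];Rc=L[9:].reshape(3,3)
g=np.array([.598,.199,.045]);ax=np.array([.979,.204,0]);ay=np.array([-.204,.979,0]);c=np.array([.557,-.208,0])
for az in(60,75,90):
  for azp in (40,55,70):
    print('---',az,azp)
    e=40;Rg=look(az,e,180);t=Rg[:,2];G=g+.019*t;P0=G-.12*t;P1=P0+[0,0,.08]
    j=path(pc,Rc,P1,Rg,30,jc); j=path(P1,Rg,P0,Rg,4,j); j=path(P0,Rg,G,Rg,6,j)
    jl=path(G,Rg,G+[0,0,.14],Rg,8,j)
    ep=20;Rp=look(azp,ep,180);tp=Rp[:,2]; gp=c+.06*ay+[0,0,.18]
    j=path(G+[0,0,.14],Rg,gp+.019*tp,Rp,25,jl)
    Rq=look(azp,ep,180+130);b=-Rq[:,0]  # not exact: beaker axis from Rg
    bl=Rg.T@np.array([0,0,1.]);b=Rq@bl;print('tilt',np.degrees(np.arccos(b[2])),'rim rel box',np.array([ax,ay])@(gp+.03*b-c),'b box',ax@b,ay@b)
    j=path(gp+.019*tp,Rp,gp+.019*tp,Rq,18,j)
E
python3 plan.py
```

```text
[ 0.0571 -0.1599  0.1259  0.5584  0.0049  0.4441 -0.0164  0.2387 -0.0692] 0.0025820904668970024
--- 60 40
N 30 max row 0.53 max dj/row 5.3 err 0.0 end [  9.6  15.4 -33.9 -85.3 -36.3  32. ] min [-11.   7. -34. -85. -58.  32.] max [ 10.  16. -21.  -6. -36. 112.]
N 4 max row 0.61 max dj/row 7.2 err 0.0 end [  10.1   24.7  -41.8 -108.5  -38.1   60.4] min [  10.   18.  -42. -109.  -38.   39.] max [ 10.  25. -36. -91. -36.  60.]
N 6 max row 0.8 max dj/row 4.4 err 0.0 end [  19.3   36.7  -40.1 -130.   -40.7   76.8] min [  12.   27.  -42. -130.  -41.   64.] max [  19.   37.  -40. -113.  -38.   77.]
N 8 max row 0.54 max dj/row 6.8 err 0.0 end [ 17.2  20.3 -29.7 -91.8 -31.4  32.9] min [  17.   20.  -39. -127.  -39.   33.] max [ 19.  34. -30. -92. -31.  73.]
N 25 max row 0.41 max dj/row 3.7 err 0.0 end [ -20.5   28.4  -40.5 -110.6  -60.9   69. ] min [ -21.   20.  -42. -113.  -61.   37.] max [ 16.  28. -31. -95. -32.  69.]
tilt 104.05551845106856 rim rel box [-0.0121  0.0335] b box -0.40300445950721026 -0.8824166265982366
N 18 max row 0.9 max dj/row 7.2 err 0.0 end [ -20.5   28.4  -40.5 -110.6  
[... 7844 characters left out ...]
.8 max dj/row 2.5 err 0.0 end [ 14.   40.9 -21.3 -79.7 -49.1  53.2] min [  7.  35. -21. -80. -55.  44.] max [ 14.  41. -18. -68. -49.  53.]
N 8 max row 0.54 max dj/row 3.0 err 0.0 end [ 14.8  28.2 -14.9 -65.6 -54.4  29.8] min [ 14.  28. -21. -78. -54.  30.] max [ 15.  39. -15. -66. -49.  50.]
N 25 max row 0.51 max dj/row 1.9 err 0.0 end [-21.9  34.7 -22.2 -77.2 -74.4  55.4] min [-22.  28. -24. -77. -74.  32.] max [ 13.  35. -16. -67. -55.  55.]
tilt 104.05551845106856 rim rel box [0.0028 0.031 ] b box 0.09219621352745715 -0.9656974451094451
N 18 max row 0.9 max dj/row 7.2 err 0.0 end [-21.9  34.7 -22.2 -77.2 -74.4 -74.6] min [-22.  35. -22. -77. -74. -75.] max [-22.  35. -22. -77. -74.  48.]
```

```bash
cat > plan.py <<'E'
from fk import *
np.set_printoptions(precision=4,suppress=True)
L=np.loadtxt('log.txt')[-1];jc=L[:6];pc=L[6:9];Rc=L[9:].reshape(3,3)
g=np.array([.598,.199,.045]);ax=np.array([.979,.204,0]);ay=np.array([-.204,.979,0]);c=np.array([.557,-.208,0])
Rg=look(85,40,180);t=Rg[:,2];G=g+.019*t;P0=G-.12*t;P1=P0+[0,0,.08];up=np.array([0,0,1.])
Rp=look(60,10,180);tp=Rp[:,2];gp=c+.06*ay+[0,0,.19];P=gp+.019*tp;Rq=look(60,10,180+145)
E
python3 - <<'E'
from plan import *
j=path(pc,Rc,P1,Rg,30,jc,1); print(P1,P0,G)
j=path(P1,Rg,P0,Rg,4,j,1); j=path(P0,Rg,G,Rg,6,j,1)
jl=path(G,Rg,G+.16*up,Rg,10,j); j=path(G+.16*up,Rg,P,Rp,20,jl); j=path(P,Rp,P,Rq,20,j)
b=Rq@Rg.T@up;print('tilt',np.degrees(np.arccos(b[2])),'rim rel box',np.array([ax,ay])@(gp+.03*b-c),'b box',ax@b,ay@b)
E
```

```text
N 30 max row 0.5 max dj/row 4.5 err 0.0 end [  6.6  25.4 -16.9 -63.7 -56.9  30.1] min [-10.   8. -24. -64. -65.  30.] max [  7.  25. -14.  -6. -51. 112.]
0.3 -0.418 0.049 0.157 -0.171 0.431;0.276 -0.435 0.052 0.157 -0.171 0.431;0.25 -0.449 0.055 0.157 -0.171 0.431;0.224 -0.462 0.059 0.157 -0.171 0.431;0.198 -0.474 0.064 0.157 -0.171 0.431;0.17 -0.483 0.071 0.157 -0.171 0.431;0.143 -0.491 0.077 0.157 -0.171 0.431;0.115 -0.497 0.085 0.157 -0.171 0.431;0.087 -0.501 0.094 0.157 -0.171 0.431;0.059 -0.504 0.103 0.157 -0.171 0.431;0.031 -0.504 0.113 0.157 -0.171 0.431;0.004 -0.502 0.124 0.157 -0.171 0.431;-0.023 -0.499 0.135 0.157 -0.171 0.431;-0.05 -0.494 0.146 0.157 -0.171 0.431;-0.075 -0.487 0.159 0.157 -0.171 0.431;-0.101 -0.478 0.171 0.157 -0.171 0.431;-0.125 -0.467 0.184 0.157 -0.171 0.431;-0.148 -0.455 0.198 0.157 -0.171 0.431;-0.17 -0.441 0.211 0.157 -0.171 0.431;-0.191 -0.425 0.225 0.157 -0.171 0.431;-0.21 -0.408 0.239 0.157 -0.171 0.431;-0.228 -0.389 0.253 0.157 -0.171 0.431;-0.245 -0.369 0.267 0.157 -0.171 0.431;-0.26 -0.348 0.281 0.157 -0.171 0.431;-0.274 -0.326 0.295 0.157 -0.1
[... 611 characters left out ...]
51.  45.] max [ 14.  40. -22. -73. -47.  56.]
-0 0 0.8 0 0 0;-0 0 0.8 0 0 0;-0 0 0.8 0 0 0;-0 0 0.8 0 0 0;-0 0 0.8 0 0 0;-0 0 0.8 0 0 0
N 10 max row 0.49 max dj/row 3.1 err 0.0 end [ 15.   25.3 -15.9 -66.7 -51.6  25.7] min [ 14.  25. -24. -84. -52.  26.] max [ 15.  38. -16. -67. -47.  53.]
N 20 max row 0.64 max dj/row 3.5 err 0.0 end [-22.4  35.8 -29.3 -92.7 -77.7  64.7] min [-22.  25. -30. -93. -78.  29.] max [ 13.  36. -18. -69. -52.  65.]
N 20 max row 0.91 max dj/row 7.3 err 0.0 end [-22.4  35.8 -29.3 -92.7 -77.7 -80.3] min [-22.  36. -29. -93. -78. -80.] max [-22.  36. -29. -93. -78.  57.]
tilt 120.42132406180266 rim rel box [-0.005   0.0346] b box -0.16657886047319737 -0.846108001908936
```

Numbers written out for the 30-row move.

Emit:
jog_arm(
  plan="0.3 -0.418 0.049 0.157 -0.171 0.431 -1;0.276 -0.435 0.052 0.157 -0.171 0.431 -1;0.25 -0.449 0.055 0.157 -0.171 0.431 -1;0.224 -0.462 0.059 0.157 -0.171 0.431 -1;0.198 -0.474 0.064 0.157 -0.171 0.431 -1;0.17 -0.483 0.071 0.157 -0.171 0.431 -1;0.143 -0.491 0.077 0.157 -0.171 0.431 -1;0.115 -0.497 0.085 0.157 -0.171 0.431 -1;0.087 -0.501 0.094 0.157 -0.171 0.431 -1;0.059 -0.504 0.103 0.157 -0.171 0.431 -1",
)

```text
time_s: 9.25
tcp_pos: [0.484, -0.1128, 0.1867]
ee_rot: [[0.923, -0.381, -0.045], [-0.356, -0.895, 0.27], [-0.143, -0.233, -0.962]]
wrist_force: [-0.8, -0.1, 0.4]
gripper_width: 0.951
gripper_force: 0.0
```

Emit:
jog_arm(
  plan="0.031 -0.504 0.113 0.157 -0.171 0.431 -1;0.004 -0.502 0.124 0.157 -0.171 0.431 -1;-0.023 -0.499 0.135 0.157 -0.171 0.431 -1;-0.05 -0.494 0.146 0.157 -0.171 0.431 -1;-0.075 -0.487 0.159 0.157 -0.171 0.431 -1;-0.101 -0.478 0.171 0.157 -0.171 0.431 -1;-0.125 -0.467 0.184 0.157 -0.171 0.431 -1;-0.148 -0.455 0.198 0.157 -0.171 0.431 -1;-0.17 -0.441 0.211 0.157 -0.171 0.431 -1;-0.191 -0.425 0.225 0.157 -0.171 0.431 -1",
)

```text
time_s: 10.25
tcp_pos: [0.5377, 0.0048, 0.1877]
ee_rot: [[0.522, -0.849, -0.084], [-0.683, -0.475, 0.555], [-0.511, -0.232, -0.828]]
wrist_force: [-0.4, -0.5, -0.1]
gripper_width: 0.994
gripper_force: 0.0
```

Emit:
jog_arm(
  plan="-0.21 -0.408 0.239 0.157 -0.171 0.431 -1;-0.228 -0.389 0.253 0.157 -0.171 0.431 -1;-0.245 -0.369 0.267 0.157 -0.171 0.431 -1;-0.26 -0.348 0.281 0.157 -0.171 0.431 -1;-0.274 -0.326 0.295 0.157 -0.171 0.431 -1;-0.285 -0.302 0.308 0.157 -0.171 0.431 -1;-0.295 -0.278 0.322 0.157 -0.171 0.431 -1;-0.303 -0.253 0.335 0.157 -0.171 0.431 -1;-0.31 -0.227 0.347 0.157 -0.171 0.431 -1;-0.314 -0.2 0.359 0.157 -0.171 0.431 -1",
)

```text
time_s: 11.25
tcp_pos: [0.5915, 0.1223, 0.1886]
ee_rot: [[-0.058, -0.996, 0.068], [-0.64, 0.09, 0.763], [-0.766, 0.0, -0.643]]
wrist_force: [-0.6, -0.4, -1.0]
gripper_width: 0.999
gripper_force: 0.0
```

```bash
python3 - <<'E'
from h import *
s=log(); c=r.get_calibration('wrist'); snap('wrist','w1')
from plan import *
print(res,P1,Rg)
p1,R1=np.array(s['tcp_pos']),np.array(s['ee_rot'])
path(p1,R1,P0,Rg,4,np.array(s['joints']),1)
E
```

```text
11.25 J [ -1.6  25.    1.3 -53.3 -72.5  16.6] P [0.5915 0.1223 0.1886] 
 [[-0.0581 -0.996   0.0685]
 [-0.64    0.0898  0.7631]
 [-0.7662  0.0005 -0.6426]] F [-0.6384 -0.4151 -1.0148] 0.9989519799344156 0.0
0.05226590270111234 [0.5913 0.1219 0.1899] [[-0.056  -0.9962  0.0668]
 [-0.6403  0.0872  0.7631]
 [-0.766  -0.     -0.6428]]
N 4 max row 0.61 max dj/row 5.6 err 0.0 end [  1.2  31.   -5.2 -58.3 -63.5  26.2] min [  1.  27.  -5. -58. -67.  21.] max [  1.  31.  -4. -56. -63.  26.]
0.605 0.001 0.503 -0.003 0 -0.004;0.605 0.001 0.503 -0.003 0 -0.004;0.605 0.001 0.503 -0.003 0 -0.004;0.605 0.002 0.503 -0.003 0 -0.004
```

View pics/w1.png

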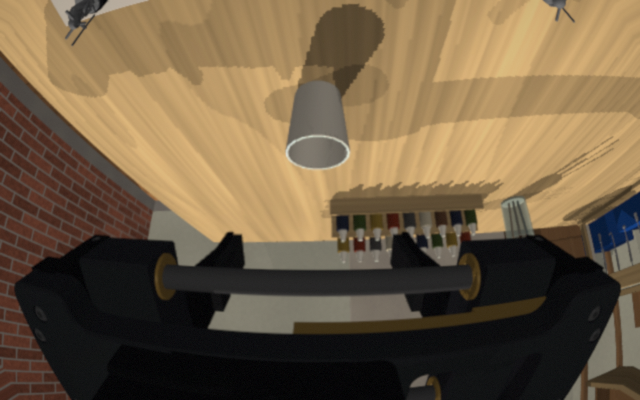

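```bash
python3 - <<'E'
from h import *
np.set_printoptions(precision=4,suppress=True)
p,d,K,E=load('w1'); print('rim',fplane(K,E,317.5,152,.075),'L',fplane(K,E,286,152,.075),'R',fplane(K,E,350,152,.075))
import fk
from fk import *
Lg=np.loadtxt('log.txt');w0=[80.478,22.042,0.453,0,-68.411,-14.817,.2573263,.56888988,.22144574]+list(rot([80.478,22.042,0.453,0,-68.411,-14.817]).ravel()); 
names=['Zx','Zy','Zz','Uz','Ux','Fx','Fz','t','Hz','Gy','Gz','Hy']
def allc(j):
    G=R_('z',j[0])@R_('y',j[1]-j[2])@R_('x',-j[3]);H=G@R_('y',-j[4]);return np.c_[cols(j),G[:,1],G[:,2]]
for use in([0,1,2,3,4,5,6,7],[0,1,2,3,4,5,6,7,8],[0,1,2,3,4,5,6,7,9],[0,1,2,3,4,5,6,7,10],[0,1,2,3,5,7,9],[0,1,2,3,4,5,6,7,9,10],[1,2,3,4,5,7,9]):
    A=np.vstack([allc(w[:6])[:,use] for w in Lg]);b=np.hstack([w[6:9] for w in Lg]);x,*_=np.linalg.lstsq(A,b,rcond=1e-9);print([names[i] for i in use],x,np.abs(A@x-b).max())
E
```

```text
rim [0.5974 0.1966 0.075 ] L [0.6271 0.1936 0.075 ] R [0.5667 0.199  0.075 ]
['Zx', 'Zy', 'Zz', 'Uz', 'Ux', 'Fx', 'Fz', 't'] [-0.0682 -0.1579  0.2709  0.5107  0.2309  0.2788 -0.0807  0.3624] 0.05032748682103341
['Zx', 'Zy', 'Zz', 'Uz', 'Ux', 'Fx', 'Fz', 't', 'Hz'] [-0.159  -0.1557  0.289   0.5136  0.2186  0.3035 -0.0686  0.3849  0.0748] 0.05226590745934573
['Zx', 'Zy', 'Zz', 'Uz', 'Ux', 'Fx', 'Fz', 't', 'Gy'] [ 0.     -0.      0.1606  0.5649 -0.      0.4218  0.      0.3065 -0.1598] 1.1102230246251565e-15
['Zx', 'Zy', 'Zz', 'Uz', 'Ux', 'Fx', 'Fz', 't', 'Gz'] [-0.0648 -0.1592  0.2207  0.5038  0.234   0.2674 -0.0258  0.3201 -0.0442] 0.05045563205925545
['Zx', 'Zy', 'Zz', 'Uz', 'Fx', 't', 'Gy'] [-0.      0.      0.1606  0.5649  0.4218  0.3065 -0.1598] 6.106226635438361e-16
['Zx', 'Zy', 'Zz', 'Uz', 'Ux', 'Fx', 'Fz', 't', 'Gy', 'Gz'] [ 0.      0.      0.1606  0.5649 -0.      0.4218 -0.      0.3065 -0.1598
  0.    ] 2.7755575615628914e-16
['Zy', 'Zz', 'Uz', 'Ux', 'Fx', 't', 'Gy'] [-0.      0.1606  0.5649  0.      0.4218  0.3065 -0.1598] 7.771561172376096e-16
```

The wrist view shows the beaker rim as an ellipse centred at (317,152), which agrees to 2 mm with the fixed cameras. The arm model is now exact, so I recheck the rest of the plan with it.

```bash
python3 - <<'E'
s=open('fk.py').read()
a=s.index('def cols');b=s.index('def ik')
s=s[:a]+'''def fk(j):
    Z=R_('z',j[0]);U=Z@R_('y',j[1]);F=Z@R_('y',j[1]-j[2]);G=F@R_('x',-j[3]);R=rot(j)
    return np.array([0,0,.1606])+.5649*U[:,2]+.4218*F[:,0]+.3065*R[:,2]-.1598*G[:,1],R
'''+s[b:]
open('fk.py','w').write(s)
E
python3 - <<'E'
from plan import *
j=path(pc,Rc,P0,Rg,4,jc,1); j=path(P0,Rg,G,Rg,6,j)
jl=path(G,Rg,G+.16*up,Rg,10,j); j=path(G+.16*up,Rg,P,Rp,20,jl); j=path(P,Rp,P,Rq,20,j)
# wrist/elbow geometry at the pour and grasp
for jj in (jl,j):
    Z=R_('z',jj[0]);F=Z@R_('y',jj[1]-jj[2]);el=np.array([0,0,.1606])+.5649*(Z@R_('y',jj[1]))[:,2];w=el+.4218*F[:,0];print('elbow',el,'w',w,'w2',w-.1598*(F@R_('x',-jj[3]))[:,1])
E
```

```text
N 4 max row 0.61 max dj/row 2.0 err 0.0 end [ -2.2  30.9  -1.6 -55.7 -67.8  24.6] min [ -2.  26.  -2. -56. -71.  19.] max [ -2.  31.   0. -54. -68.  25.]
0.605 0.001 0.503 -0.003 0 -0.004;0.605 0.001 0.503 -0.003 0 -0.004;0.605 0.001 0.503 -0.003 0 -0.004;0.605 0.002 0.503 -0.003 0 -0.004
N 6 max row 0.8 max dj/row 1.7 err 0.0 end [  5.4  37.4  -2.8 -61.9 -58.6  28.3] min [ -1.  32.  -3. -62. -66.  25.] max [  5.  37.  -2. -57. -59.  28.]
N 10 max row 0.49 max dj/row 1.7 err 0.0 end [  7.1  24.5   1.5 -54.8 -66.5  11. ] min [  6.  25.  -3. -61. -66.  11.] max [  7.  36.   2. -55. -59.  27.]
N 20 max row 0.64 max dj/row 2.6 err 0.0 end [-40.4  35.3  -2.8 -75.7 -91.9  39.2] min [-40.  24.  -5. -76. -92.  13.] max [  5.  35.   1. -56. -67.  39.]
N 20 max row 0.91 max dj/row 7.3 err 0.0 end [ -40.4   35.3   -2.8  -75.7  -91.9 -105.8] min [ -40.   35.   -3.  -76.  -92. -106.] max [-40.  35.  -3. -76. -92.  32.]
elbow [0.2325 0.0291 0.6746] w [0.6179 0.0774 0.51  ] w2 [ 0.5788 -0.0204  0.3898]
elbow [ 0.2484 -0.2112  0.6219] w [ 0.5014 -0.4263  0.3619] w2 [ 0.4032 -0.3945  0.2399]
```

Emit:
jog_arm(
  plan="0.605 0 0.503 0 0 0 -1;0.605 0 0.503 0 0 0 -1;0.605 0 0.503 0 0 0 -1;0.605 0 0.503 0 0 0 -1;0 0 0.8 0 0 0 -1;0 0 0.8 0 0 0 -1;0 0 0.8 0 0 0 -1;0 0 0.8 0 0 0 -1;0 0 0.8 0 0 0 -1;0 0 0.7 0 0 0 -1",
)

```text
time_s: 12.3
tcp_pos: [0.599, 0.2127, 0.0339]
ee_rot: [[-0.054, -0.996, 0.067], [-0.641, 0.086, 0.763], [-0.766, -0.001, -0.643]]
wrist_force: [-0.3, 0.0, 0.2]
gripper_width: 1.004
gripper_force: 0.0
```

```bash
python3 - <<'E'
from h import *
s=log(); snap('wrist','w2')
E
```

```text
12.3 J [  5.4  37.2  -2.8 -61.8 -58.7  28.3] P [0.599  0.2127 0.0339] 
 [[-0.0543 -0.9963  0.0669]
 [-0.641   0.0861  0.7627]
 [-0.7656 -0.0015 -0.6433]] F [-0.299   0.0366  0.1833] 1.0038412496793612 0.0
```

View pics/w2.png

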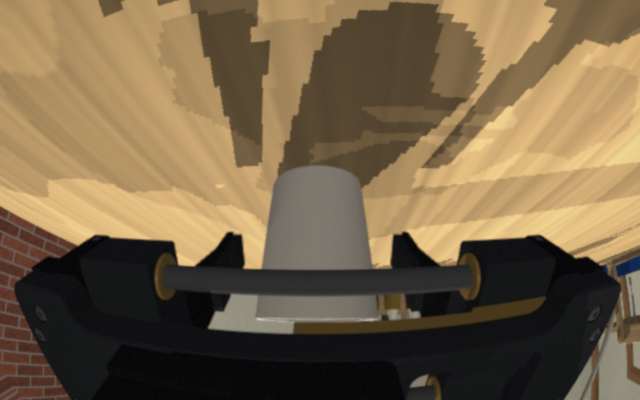

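The beaker stands centred between the fingers (columns 262–375, finger inner faces about 240 and 395). I close the gripper and lift.

Emit:
jog_arm(
  plan="0 0 0 0 0 0 1;0 0 0 0 0 0 1;0 0 0 0 0 0 1;0 0 0 0 0 0 1;0 0 0 0 0 0 1;0 0 0 0 0 0 1;0 0 0 0 0 0 1;0 0 0 0 0 0 1;0 0 0 0 0 0 1;0 0 0 0 0 0 1",
)

```text
time_s: 13.35
tcp_pos: [0.5995, 0.2108, 0.0356]
ee_rot: [[-0.054, -0.996, 0.068], [-0.641, 0.087, 0.763], [-0.766, -0.003, -0.643]]
wrist_force: [0.0, -3.0, 6.1]
gripper_width: 0.666
gripper_force: 29.3
```

Emit:
jog_arm(
  plan="-0.15 0 -0.13 0 0 0 1;-0.3 0 -0.25 0 0 0 1;-0.49 0 -0.41 0 0 0 1;-0.49 0 -0.41 0 0 0 1;-0.49 0 -0.41 0 0 0 1;-0.49 0 -0.41 0 0 0 1;-0.49 0 -0.41 0 0 0 1;-0.49 0 -0.41 0 0 0 1;-0.49 0 -0.41 0 0 0 1;-0.49 0 -0.41 0 0 0 1",
)

```text
time_s: 14.35
tcp_pos: [0.5985, 0.2113, 0.1781]
ee_rot: [[-0.055, -0.996, 0.067], [-0.641, 0.087, 0.762], [-0.765, -0.001, -0.644]]
wrist_force: [0.0, 0.9, -1.6]
gripper_width: 0.661
gripper_force: 29.6
```

```bash
python3 - <<'E'
from h import *
s=log(); snap('scene','scene2')
from plan import *
path(pc,Rc,P,Rp,20,jc,1); path(P,Rp,P,Rq,20,jc,1)
E
```

```text
14.35 J [  6.8  25.4   0.8 -55.3 -65.7  12.7] P [0.5985 0.2113 0.1781] 
 [[-0.0553 -0.9962  0.0671]
 [-0.6412  0.0869  0.7624]
 [-0.7654 -0.0008 -0.6436]] F [ 0.0355  0.9212 -1.6273] 0.6609604606107242 29.591212478826492
N 20 max row 0.64 max dj/row 2.6 err 0.0 end [-40.4  35.3  -2.8 -75.7 -91.9  39.2] min [-40.  25.  -5. -76. -92.  15.] max [  4.  35.  -0. -57. -66.  39.]
0.433 0.029 -0.542 0.143 -0.185 0.067;0.419 0.014 -0.553 0.143 -0.185 0.067;0.405 -0.001 -0.564 0.143 -0.185 0.067;0.39 -0.017 -0.574 0.143 -0.185 0.067;0.375 -0.032 -0.584 0.143 -0.185 0.067;0.36 -0.047 -0.592 0.143 -0.185 0.067;0.344 -0.062 -0.6 0.143 -0.185 0.067;0.327 -0.077 -0.608 0.143 -0.185 0.067;0.311 -0.093 -0.614 0.143 -0.185 0.067;0.294 -0.108 -0.62 0.143 -0.185 0.067;0.277 -0.123 -0.625 0.143 -0.185 0.067;0.259 -0.138 -0.629 0.143 -0.185 0.067;0.242 -0.153 -0.633 0.143 -0.185 0.067;0.224 -0.168 -0.636 0.143 -0.185 0.067;0.206 -0.182 -0.638 0.143 -0.185 0.067;0.188 -0.197 -0.639 0.143 -0.185 0.067;0.169 -0.211 -0.64 0.143 -0.185 0.067;0.151 -0.226 -0.639 0.143 -0.185 0.067;0.132 -0.24 -0.638 0.143 -0.185 0.067;0.113 -0.254 -0.637 0.143 -0.185 0.067
N 20 max row 0.91 max dj/row 47.2 err 0.0 end [ -40.4   35.3   -2.8  -75.7  -91.9 -105.8] min [ -40.   35.   -3.  -76.  -92. -106.] max [-40.  35.  -3. -76. -92.  32.]
0 0 0 -0 0 0.906;0 0 0 -0 0 0.906;0 0 0 -0 0 0.906;0 0 0 -0 0 0.906;0 0 0 -0 0 0.906;0 0 0 -0 0 0.906;0 0 0 -0 0 0.906;0 0 0 -0 0 0.906;0 0 0 -0 0 0.906;0 0 0 -0 0 0.906;0 0 0 -0 0 0.906;0 0 0 -0 0 0.906;0 0 0 -0 0 0.906;0 0 0 -0 0 0.906;0 0 0 -0 0 0.906;0 0 0 -0 0 0.906;0 0 0 -0 0 0.906;0 0 0 -0 0 0.906;0 0 0 -0 0 0.906;0 0 0 -0 0 0.906
```

Emit:
jog_arm(
  plan="0.433 0.029 -0.542 0.143 -0.185 0.067 1;0.419 0.014 -0.553 0.143 -0.185 0.067 1;0.405 -0.001 -0.564 0.143 -0.185 0.067 1;0.39 -0.017 -0.574 0.143 -0.185 0.067 1;0.375 -0.032 -0.584 0.143 -0.185 0.067 1;0.36 -0.047 -0.592 0.143 -0.185 0.067 1;0.344 -0.062 -0.6 0.143 -0.185 0.067 1;0.327 -0.077 -0.608 0.143 -0.185 0.067 1;0.311 -0.093 -0.614 0.143 -0.185 0.067 1;0.294 -0.108 -0.62 0.143 -0.185 0.067 1",
)

```text
time_s: 15.4
tcp_pos: [0.5766, 0.0382, 0.1814]
ee_rot: [[-0.102, -0.953, 0.285], [-0.41, 0.301, 0.861], [-0.906, -0.03, -0.422]]
wrist_force: [0.4, 0.2, -0.6]
gripper_width: 0.662
gripper_force: 29.6
```

Emit:
jog_arm(
  plan="0.277 -0.123 -0.625 0.143 -0.185 0.067 1;0.259 -0.138 -0.629 0.143 -0.185 0.067 1;0.242 -0.153 -0.633 0.143 -0.185 0.067 1;0.224 -0.168 -0.636 0.143 -0.185 0.067 1;0.206 -0.182 -0.638 0.143 -0.185 0.067 1;0.188 -0.197 -0.639 0.143 -0.185 0.067 1;0.169 -0.211 -0.64 0.143 -0.185 0.067 1;0.151 -0.226 -0.639 0.143 -0.185 0.067 1;0.132 -0.24 -0.638 0.143 -0.185 0.067 1;0.113 -0.254 -0.637 0.143 -0.185 0.067 1",
)

```text
time_s: 16.4
tcp_pos: [0.5546, -0.134, 0.1854]
ee_rot: [[-0.086, -0.866, 0.493], [-0.149, 0.501, 0.853], [-0.985, 0.0, -0.172]]
wrist_force: [0.2, 0.1, -1.5]
gripper_width: 0.662
gripper_force: 29.6
```

```bash
python3 - <<'E'
from h import *
s=log(); snap('scene','scene3')
from plan import *
print(P,Rp)
E
```

```text
16.4 J [-40.4  35.5  -2.7 -75.8 -91.9  39.3] P [ 0.5546 -0.134   0.1854] 
 [[-0.0863 -0.8657  0.4931]
 [-0.1491  0.5006  0.8528]
 [-0.9851  0.0001 -0.1722]] F [ 0.2421  0.09   -1.5383] 0.66152996246917 29.571801909541477
[ 0.5541 -0.1331  0.1867] [[-0.0868 -0.866   0.4924]
 [-0.1504  0.5     0.8529]
 [-0.9848 -0.     -0.1736]]
```

View pics/scene3.png

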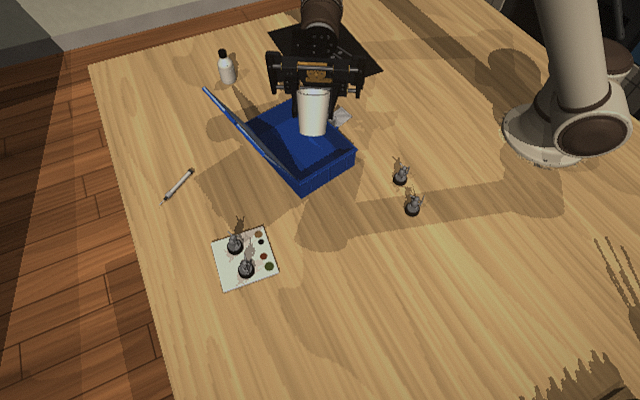

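The beaker is held over the open box at (313,112) and nothing else has moved. I start the pour.

Emit:
jog_arm(
  plan="0 0 0 0 0 0.604 1;0 0 0 0 0 0.604 1;0 0 0 0 0 0.604 1;0 0 0 0 0 0.604 1;0 0 0 0 0 0.604 1;0 0 0 0 0 0.604 1;0 0 0 0 0 0.604 1;0 0 0 0 0 0.604 1;0 0 0 0 0 0.604 1;0 0 0 0 0 0.604 1",
)

```text
time_s: 17.45
tcp_pos: [0.5547, -0.1331, 0.1854]
ee_rot: [[-0.706, -0.509, 0.492], [0.275, 0.444, 0.853], [-0.653, 0.738, -0.173]]
wrist_force: [0.5, -0.2, -0.6]
gripper_width: 0.662
gripper_force: 29.6
```

Emit:
jog_arm(
  plan="0 0 0 0 0 0.604 1;0 0 0 0 0 0.604 1;0 0 0 0 0 0.604 1;0 0 0 0 0 0.604 1;0 0 0 0 0 0.604 1;0 0 0 0 0 0.604 1;0 0 0 0 0 0.604 1;0 0 0 0 0 0.604 1;0 0 0 0 0 0.604 1;0 0 0 0 0 0.604 1",
)

```text
time_s: 18.45
tcp_pos: [0.5547, -0.133, 0.1855]
ee_rot: [[-0.85, 0.189, 0.492], [0.514, 0.09, 0.853], [0.117, 0.978, -0.173]]
wrist_force: [-0.4, -0.9, -1.9]
gripper_width: 0.66
gripper_force: 29.5
```

Emit:
jog_arm(
  plan="0 0 0 0 0 0.604 1;0 0 0 0 0 0.604 1;0 0 0 0 0 0.604 1;0 0 0 0 0 0.604 1;0 0 0 0 0 0.604 1;0 0 0 0 0 0.604 1;0 0 0 0 0 0.604 1;0 0 0 0 0 0.604 1;0 0 0 0 0 0.604 1;0 0 0 0 0 0.604 1",
)

```text
time_s: 19.45
tcp_pos: [0.5548, -0.133, 0.1857]
ee_rot: [[-0.425, 0.76, 0.492], [0.408, -0.324, 0.853], [0.808, 0.563, -0.173]]
wrist_force: [-0.4, 0.7, -0.2]
gripper_width: 0.661
gripper_force: 29.5
```

Emit:
jog_arm(
  plan="0 0 0 0 0 0 1;0 0 0 0 0 0 1;0 0 0 0 0 0 1;0 0 0 0 0 0 1;0 0 0 0 0 0 1;0 0 0 0 0 0 1;0 0 0 0 0 0 1;0 0 0 0 0 0 1;0 0 0 0 0 0 1;0 0 0 0 0 0 1",
)

```text
time_s: 20.45
tcp_pos: [0.5546, -0.1332, 0.1857]
ee_rot: [[-0.427, 0.758, 0.492], [0.409, -0.323, 0.853], [0.806, 0.566, -0.172]]
wrist_force: [-0.3, 0.7, 0.7]
gripper_width: 0.66
gripper_force: 29.5
```

```bash
python3 - <<'E'
from h import *
s=log(); p,_,_=snap('scene','scene4'); q,_,_=snap('top','top4')
cv2.imwrite('pics/c4.png',np.hstack([cv2.resize(p[60:220,200:400],None,fx=2,fy=2,interpolation=2),cv2.resize(q[120:280,320:520],None,fx=2,fy=2,interpolation=2)])[:,:,::-1])
E
```

```text
20.45 J [ -40.4   35.4   -2.7  -75.8  -91.9 -105.6] P [ 0.5546 -0.1332  0.1857] 
 [[-0.4273  0.7584  0.4922]
 [ 0.4094 -0.3231  0.8532]
 [ 0.8061  0.5661 -0.1724]] F [-0.2823  0.6641  0.6681] 0.6602155519581877 29.545857524914254
```

View pics/c4.png

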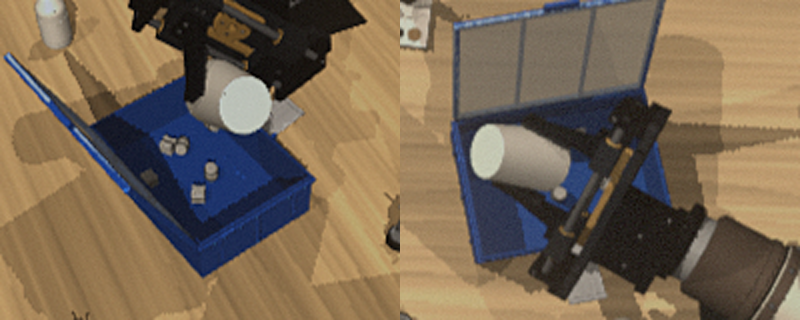

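Five castings are clearly in the box (at (165,145), (180,145), (210,170), (197,195) and (150,178) in the crop). A sixth shows next to the beaker mouth at (212,127) and (560,193). I roll back, then count again.

Emit:
jog_arm(
  plan="0 0 0 0 0 -0.906 1;0 0 0 0 0 -0.906 1;0 0 0 0 0 -0.906 1;0 0 0 0 0 -0.906 1;0 0 0 0 0 -0.906 1;0 0 0 0 0 -0.906 1;0 0 0 0 0 -0.906 1;0 0 0 0 0 -0.906 1;0 0 0 0 0 -0.906 1;0 0 0 0 0 -0.906 1",
)

```text
time_s: 21.55
tcp_pos: [0.5546, -0.1332, 0.1857]
ee_rot: [[-0.851, -0.184, 0.492], [0.43, 0.295, 0.853], [-0.302, 0.938, -0.172]]
wrist_force: [0.0, 0.5, -0.9]
gripper_width: 0.66
gripper_force: 29.6
```

Emit:
jog_arm(
  plan="0 0 0 0 0 -0.906 1;0 0 0 0 0 -0.906 1;0 0 0 0 0 -0.906 1;0 0 0 0 0 -0.906 1;0 0 0 0 0 -0.906 1;0 0 0 0 0 -0.906 1;0 0 0 0 0 -0.906 1;0 0 0 0 0 -0.906 1;0 0 0 0 0 -0.906 1;0 0 0 0 0 -0.906 1",
)

```text
time_s: 22.55
tcp_pos: [0.5546, -0.1332, 0.1857]
ee_rot: [[-0.081, -0.867, 0.492], [-0.152, 0.499, 0.853], [-0.985, -0.006, -0.172]]
wrist_force: [-0.6, -0.3, -0.4]
gripper_width: 0.657
gripper_force: 29.6
```

```bash
python3 - <<'E'
from h import *
s=log()
from plan import *
# return: same rot as grasp, tcp as when held at rest (0.5995,.2112,.0356), first 0.14 higher
T=np.array([.5995,.2112,.0356])
path(pc,Rc,T+.14*up,Rg,20,jc,1)
E
```

```text
22.55 J [-40.4  35.4  -2.7 -75.8 -91.9  39.6] P [ 0.5546 -0.1332  0.1857] 
 [[-0.0811 -0.8666  0.4923]
 [-0.1522  0.4989  0.8532]
 [-0.985  -0.0057 -0.1724]] F [-0.574  -0.2897 -0.3535] 0.6573234562167887 29.555938403765936
N 20 max row 0.64 max dj/row 2.6 err 0.0 end [  6.8  25.7   0.8 -55.4 -65.6  12.9] min [-38.  25.  -5. -75. -90.  13.] max [  7.  34.   1. -55. -66.  39.]
-0.092 0.266 0.635 -0.144 0.185 -0.065;-0.111 0.252 0.638 -0.144 0.185 -0.065;-0.13 0.238 0.64 -0.144 0.185 -0.065;-0.148 0.224 0.641 -0.144 0.185 -0.065;-0.167 0.21 0.641 -0.144 0.185 -0.065;-0.185 0.196 0.641 -0.144 0.185 -0.065;-0.203 0.181 0.639 -0.144 0.185 -0.065;-0.221 0.166 0.638 -0.144 0.185 -0.065;-0.239 0.151 0.635 -0.144 0.185 -0.065;-0.257 0.136 0.631 -0.144 0.185 -0.065;-0.274 0.121 0.627 -0.144 0.185 -0.065;-0.291 0.106 0.622 -0.144 0.185 -0.065;-0.308 0.091 0.616 -0.144 0.185 -0.065;-0.325 0.076 0.61 -0.144 0.185 -0.065;-0.341 0.061 0.603 -0.144 0.185 -0.065;-0.357 0.046 0.595 -0.144 0.185 -0.065;-0.372 0.031 0.586 -0.144 0.185 -0.065;-0.387 0.016 0.577 -0.144 0.185 -0.065;-0.402 0 0.567 -0.144 0.185 -0.065;-0.417 -0.014 0.556 -0.144 0.185 -0.065
```

Emit:
jog_arm(
  plan="-0.092 0.266 0.635 -0.144 0.185 -0.065 1;-0.111 0.252 0.638 -0.144 0.185 -0.065 1;-0.13 0.238 0.64 -0.144 0.185 -0.065 1;-0.148 0.224 0.641 -0.144 0.185 -0.065 1;-0.167 0.21 0.641 -0.144 0.185 -0.065 1;-0.185 0.196 0.641 -0.144 0.185 -0.065 1;-0.203 0.181 0.639 -0.144 0.185 -0.065 1;-0.221 0.166 0.638 -0.144 0.185 -0.065 1;-0.239 0.151 0.635 -0.144 0.185 -0.065 1;-0.257 0.136 0.631 -0.144 0.185 -0.065 1",
)

```text
time_s: 23.55
tcp_pos: [0.5772, 0.0397, 0.181]
ee_rot: [[-0.103, -0.954, 0.282], [-0.411, 0.299, 0.861], [-0.906, -0.027, -0.423]]
wrist_force: [0.3, 0.2, -0.9]
gripper_width: 0.662
gripper_force: 29.6
```

Emit:
jog_arm(
  plan="-0.274 0.121 0.627 -0.144 0.185 -0.065 1;-0.291 0.106 0.622 -0.144 0.185 -0.065 1;-0.308 0.091 0.616 -0.144 0.185 -0.065 1;-0.325 0.076 0.61 -0.144 0.185 -0.065 1;-0.341 0.061 0.603 -0.144 0.185 -0.065 1;-0.357 0.046 0.595 -0.144 0.185 -0.065 1;-0.372 0.031 0.586 -0.144 0.185 -0.065 1;-0.387 0.016 0.577 -0.144 0.185 -0.065 1;-0.402 0 0.567 -0.144 0.185 -0.065 1;-0.417 -0.014 0.556 -0.144 0.185 -0.065 1",
)

```text
time_s: 24.55
tcp_pos: [0.5994, 0.212, 0.176]
ee_rot: [[-0.059, -0.996, 0.063], [-0.64, 0.086, 0.763], [-0.766, 0.005, -0.643]]
wrist_force: [-0.4, 0.0, 0.0]
gripper_width: 0.663
gripper_force: 29.6
```

```bash
python3 - <<'E'
from h import *
s=log(); p,_,_=snap('scene','scene5'); q,_,_=snap('top','top5')
cv2.imwrite('pics/c5.png',np.hstack([cv2.resize(p[80:220,200:400],(400,280),interpolation=2),cv2.resize(q[130:270,320:520],(400,280),interpolation=2)])[:,:,::-1])
from plan import *
# beaker axis in held frame: tilt now if rigid since grasp
Rl=np.loadtxt('log.txt')[6:] 
i=[w for w in np.loadtxt('log.txt') if abs(w[8]-.1781)<2e-4][0]; Rh=i[9:].reshape(3,3)
print('tilt',np.degrees(np.arccos((Rc@Rh.T@up)[2])))
p2,d,c=(lambda a:a)(load('scene5')[:1]+load('scene5')[1:3])
P_,D_,K_,E_=load('scene5');W=cloud(D_,K_,E_);m=(D_>0)&(W[...,0]>.5)&(W[...,0]<.7)&(W[...,1]>.15)&(W[...,1]<.26)&(W[...,2]>.1)&(W[...,2]<.24)&(P_.min(-1)>90)
print('beaker z',np.percentile(W[m][:,2],[1,5,50,95,99]),m.sum())
E
```

```text
24.55 J [  6.8  25.8   1.  -55.3 -65.9  12.6] P [0.5994 0.212  0.176 ] 
 [[-0.0591 -0.9963  0.0626]
 [-0.6402  0.0859  0.7634]
 [-0.7659  0.0051 -0.6429]] F [-0.3862  0.007   0.0385] 0.6633191388430959 29.564087638947854
tilt 0.3433588453530704
beaker z [0.1445 0.1465 0.1998 0.2168 0.2177] 1207
```

View pics/c5.png

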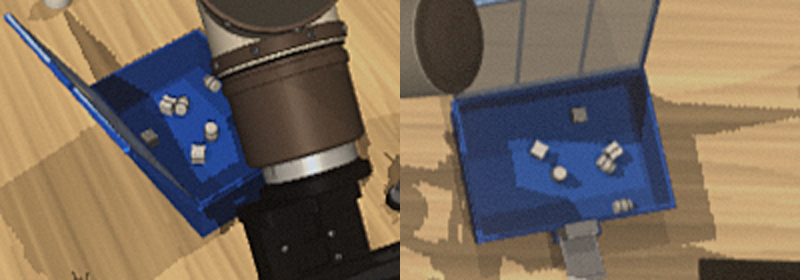

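Six castings lie in the box (crop: (580,115), (540,148), (558,173), (612,148), (606,162) and (622,205)), and the lid and latch are fine. I lower the beaker.

Emit:
jog_arm(
  plan="0.49 0 0.412 0 0 0 1;0.49 0 0.412 0 0 0 1;0.49 0 0.412 0 0 0 1;0.49 0 0.412 0 0 0 1;0.49 0 0.412 0 0 0 1;0.49 0 0.412 0 0 0 1;0.49 0 0.412 0 0 0 1;0.49 0 0.412 0 0 0 1;0.12 0 0.1 0 0 0 1;0.06 0 0.05 0 0 0 1",
)

```text
time_s: 25.65
tcp_pos: [0.5985, 0.2105, 0.0407]
ee_rot: [[-0.062, -0.996, 0.063], [-0.64, 0.088, 0.764], [-0.766, 0.007, -0.643]]
wrist_force: [0.2, 0.5, -0.4]
gripper_width: 0.662
gripper_force: 29.6
```

Emit:
jog_arm(
  plan="0.03 0 0.026 0 0 0 1;0.03 0 0.026 0 0 0 1;0.03 0 0.026 0 0 0 1;0 0 0 0 0 0 1;0 0 0 0 0 0 1;0 0 0 0 0 0 1;0 0 0 0 0 0 1;0 0 0 0 0 0 1;0 0 0 0 0 0 1;0 0 0 0 0 0 1",
)

```text
time_s: 26.65
tcp_pos: [0.599, 0.2115, 0.0392]
ee_rot: [[-0.059, -0.996, 0.064], [-0.64, 0.087, 0.764], [-0.766, 0.004, -0.642]]
wrist_force: [0.2, -0.4, -0.9]
gripper_width: 0.667
gripper_force: 29.6
```

Emit:
jog_arm(
  plan="0.03 0 0.026 0 0 0 1;0.03 0 0.026 0 0 0 1;0.03 0 0.026 0 0 0 1;0 0 0 0 0 0 1;0 0 0 0 0 0 1;0 0 0 0 0 0 1;0 0 0 0 0 0 1;0 0 0 0 0 0 1;0 0 0 0 0 0 1;0 0 0 0 0 0 1",
)

```text
time_s: 27.65
tcp_pos: [0.599, 0.2116, 0.0362]
ee_rot: [[-0.059, -0.996, 0.064], [-0.64, 0.087, 0.764], [-0.766, 0.004, -0.642]]
wrist_force: [-0.5, 0.3, -0.5]
gripper_width: 0.662
gripper_force: 29.6
```

Emit:
jog_arm(
  plan="0.03 0 0.026 0 0 0 1;0 0 0 0 0 0 1;0 0 0 0 0 0 1;0 0 0 0 0 0 1;0 0 0 0 0 0 1;0 0 0 0 0 0 1;0 0 0 0 0 0 1;0 0 0 0 0 0 1;0 0 0 0 0 0 1;0 0 0 0 0 0 1",
)

```text
time_s: 28.65
tcp_pos: [0.5992, 0.2117, 0.0357]
ee_rot: [[-0.059, -0.996, 0.064], [-0.639, 0.087, 0.764], [-0.767, 0.004, -0.642]]
wrist_force: [-0.5, -1.3, 5.5]
gripper_width: 0.662
gripper_force: 29.3
```

Emit:
jog_arm(
  plan="0 0 0 0 0 0 0.2;0 0 0 0 0 0 -0.1;0 0 0 0 0 0 -0.4;0 0 0 0 0 0 -0.7;0 0 0 0 0 0 -1;0 0 0 0 0 0 -1;0 0 0 0 0 0 -1;0 0 0 0 0 0 -1;0 0 0 0 0 0 -1;0 0 0 0 0 0 -1",
)

```text
time_s: 29.65
tcp_pos: [0.599, 0.2116, 0.0352]
ee_rot: [[-0.059, -0.996, 0.064], [-0.64, 0.087, 0.764], [-0.766, 0.004, -0.642]]
wrist_force: [-0.1, -0.0, -0.2]
gripper_width: 0.997
gripper_force: 0.0
```

Emit:
jog_arm(
  plan="0 0 -0.2 0 0 0 -1;0 0 -0.4 0 0 0 -1;0 0 -0.6 0 0 0 -1;0 0 -0.7 0 0 0 -1;0 0 -0.7 0 0 0 -1;0 0 -0.7 0 0 0 -1;0 0 -0.7 0 0 0 -1;0 0 -0.7 0 0 0 -1;0 0 -0.7 0 0 0 -1;0 0 -0.7 0 0 0 -1",
)

```text
time_s: 30.65
tcp_pos: [0.5891, 0.0939, 0.1341]
ee_rot: [[-0.059, -0.996, 0.064], [-0.64, 0.087, 0.764], [-0.766, 0.004, -0.642]]
wrist_force: [-0.4, -0.4, 0.5]
gripper_width: 1.0
gripper_force: 0.0
```

```bash
python3 - <<'E'
from h import *
s=log(); snap('scene','scene6')
for n in('scene6',):
    p,d,K,E=load(n);W=cloud(d,K,E);m=(d>0)&(abs(W[...,0]-.6)<.06)&(abs(W[...,1]-.2)<.06)&(W[...,2]>.01)&(W[...,2]<.1)
    print(np.percentile(W[m],[1,50,99],axis=0)); q=m&(W[...,2]>.068); print(cv2.minEnclosingCircle(W[q][:,:2].astype(np.float32)))
E
```

```text
30.65 J [ -4.6  29.4  -0.4 -54.  -71.3  23.3] P [0.5891 0.0939 0.1341] 
 [[-0.0592 -0.9962  0.0638]
 [-0.6396  0.087   0.7638]
 [-0.7664  0.0044 -0.6423]] F [-0.4222 -0.4249  0.5081] 0.9999828683007688 0.0
[[0.5694 0.1724 0.0107]
 [0.5893 0.196  0.0528]
 [0.6279 0.2304 0.0774]]
((0.5983755588531494, 0.20098808407783508), 0.031041596084833145)
```

View pics/scene6.png

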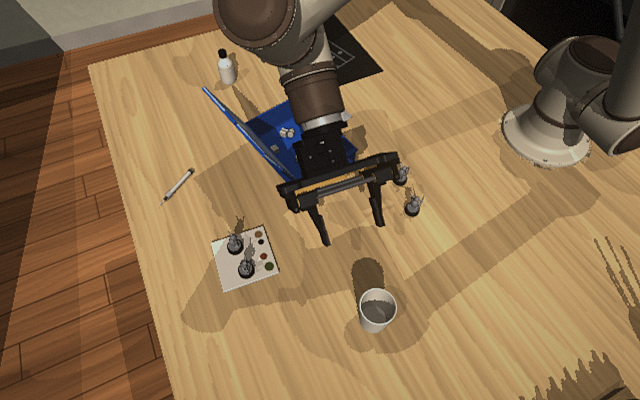

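The empty beaker stands upright at (377,310) and the robot is clear of it. The goblins and lid are undisturbed, so I hand in.

```bash
python3 -c "
from station import r
print(r.finish_job())"
```

```text
the job is handed in; nothing more can be done
None
```

The job is handed in at about 31 s: the last camera views show the lid open, all six castings in the box, the empty beaker upright on the desk beside it and the goblins undisturbed; no pass/fail verdict was returned.

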